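Lay a filter housing in the sanding jig and flip the keeper over

ROBOT

A 6-joint arm with a two-finger parallel gripper is mounted at the origin on the work surface. World frame = base frame: x ahead of the robot, y to its left, z up, the work surface at z = 0. Lengths are in m, angles in degrees, forces in N, time in s.
With the tool pointing down it reaches from about 0.35 to 0.875 m from the base axis. Payload 4.2 kg.
Tool frame: the origin (TCP) lies on the centre line of the jaws, within the pads' length; the fingertips stand tip_reach ahead of it and the grasp point (between the pads) is the TCP (tip_reach is the distance from the TCP to the fingertips, in m); z points along the fingers, y is the line along which they close (so a half turn about z gives the same grasp; the last joint's range is limited). The gripper opens to 87 mm and grips with 3 to 60 N. Pads are 19 mm wide; open, the fingers measure 117 mm over their backs; the gripper's body (75 mm by 190 mm) begins 51 mm behind the grasp point.
Start: joints at [88.957, 22.042, 0.453, 0, -68.411, -14.817], TCP at [0.171, 0.601, 0.242] pointing down, gripper open.
Joint ranges: [-179.83, 179.83], [-69.29, 118.12], [-61.27, 80.66], [-181.25, 117.63], [-171.15, -9.14], [-177.46, 177.46]. Speed limits (degrees/s): [159.86, 159.86, 180, 180, 180, 180].

INTERFACE

Orientations are given as a 3x3 rotation matrix whose columns are the frame's x, y, z axes.
In Python, from station import sense, capture, finish_job, tip_reach gives the robot as it stands.
- The arm moves only by the tool arm_command, never from a script. Its argument "deltas" is a list of rows, each a list of 7 numbers: the turn, a rotation vector about the tool's x, y, z in rad, then the shift along the tool's x, y, z in cm, then the closure, from -1 (fully open) to 1 (shut), so that 0 is half open. In form: [[rx, ry, rz, dx, dy, dz, hand], ...]. A call has 1 to 8 rows; each row is the pose to reach, as a shift and turn from the pose commanded when the call began, along the tool's axes at that moment; what a row does not reach only later rows make up. A row lasts 1/12 s, in which the tool goes at most 41.7 mm and 7.16 degrees, less where a joint would pass 70% of its speed; a pose out of reach is approached as far as the arm can. A call with a gripper value outside its range is refused whole. The fingers move at their own pace and stop on an object; the grip force is fixed at half the most. Time passes only in rows, so rows that repeat a pose let the fingers close. It gives the time, the measured TCP pose, the force, the opening and the grip force at its end, in the units of the state.
- sense(): the state, without advancing time (a new reading comes with each control period).
- capture(name): name is "scene" or "top"; returns a dict with "pixels" (384x512x3 uint8, blue, green, red), "fovy" (degrees; the focal length in pixels is half the picture's height over the tangent of half this angle, whatever the lens; pixels are square), "cx", "cy" (the principal point, pixels), "k1" (the pictures are not rectified: a ray, as slopes to the right and down, at radius r is drawn at 1 + k1 r^2 times it, then the intrinsics apply), "rvec" (rotation vector, rad) and "tvec" (3), from world to camera coordinates, as OpenCV has them. Camera axes: x right, y down, z forward; pixel columns grow to the right and rows downward; lengths in m; the calibration is good to about 2 mm. A picture is of the moment at which its call begins. There is no depth.
- finish_job(): hands the job in; it is judged then, once.
The state is a dict: "time_s": time; "joints": joint angles; "joint_velocities": joint speeds; "effort": joint torques, N m; "tcp_pos": TCP position; "ee_rot": TCP orientation; "wrist_force": force on the tool from outside, world axes, zero at the start; "moment": the same for the moment, N m; "gripper_width": opening from 0.0 (shut) to 1.0 (fully open); "gripper_force": force on a finger pad.
Only numpy, scipy, OpenCV 4.12 (cv2) and the standard library are available. Lean on these libraries where they do the work, as an engineer would, in place of code of your own. Each camera call takes 0.05 s, during which the arm holds its last target. There are 200 camera calls.

TASK

Using only pushes of the fingers, never picking the housing up, push the white filter housing over so that it falls towards the jig's stop and lies on the board with its grey filler patch facing up, then push it along the board until its end sits flat and square against the stop. Then push the jig's hinged keeper over and press it down until its rubber foot rests on the housing. Leave everything else on the bench where it stands, and finish clear of everything.

Things in the scene. Friction and masses are not known exactly. Their poses are not given: they have to be found in the camera images.
- housing: White primed filter housing, a closed box 70 (its x) x 110 (y) x 160 mm (z), 0.3 to 0.65 kg, centre of mass in its middle. Origin: centre of the 70 x 110 mm end it stands on at first; z runs to the other end. The grey filler patch is on its -x face, the wide face turned away from the stop. It stands loose on the jig's board, +x towards the stop, yaw within 0.12 rad of the jig's.
- housing_top (a point): Centre of the housing's other end (a black round opening is drawn on it), 160 mm along its z; this end must finally lie against the stop. Tipped about the lower edge of its +x face, the housing falls forward by itself after some 24 degrees and lies patch up, this end leading, about 20 to 60 mm short of the stop.
- jig: Sanding jig, fixed to the bench: plywood board 360 mm (its x) x 170 mm (y), 12 mm thick, with an aluminium stop block across its +x end. Origin: centre of the board's underside, on the bench top; z is up; x runs along the board from the housing towards the stop. The lying housing's upper face is 82 mm above the bench.
- stop_face (a point): Centre of the stop's face that looks at the housing: x = 125 mm, y = 0 of the jig, 47 mm above the bench. The stop is 30 mm thick (x 125 to 155 mm), 150 mm wide, its top 72 mm above the bench; on it two ears (x 130 to 150 mm, 10 mm wide, centres at y = +-24 mm) end 104 mm above the bench and carry the keeper.
- keeper_hinge (a point): Middle of the keeper's hinge axis: x = 140 mm, y = 0 of the jig, 96 mm above the bench. The axis lies along the jig's y.
- keeper (a joint): Keeper angle, rad: 0 upright, negative leaning away from the housing (limit -0.6), positive swung over the housing; 1.57 is level, its foot resting on the lying housing (limit 1.85). Starts at -0.5 to 0. The hinge is stiff: the keeper stays where it is left; about 0.1 N m moves it (1.5 N at its end).
- keeper_tip (a point): Middle of the keeper's free end, 80 mm from the hinge axis. The keeper is a steel bar 10 mm thick and 30 mm wide; its rubber foot (18 mm diameter, 65 mm from the hinge axis, reaching 14 mm from the bar's middle plane) is on the side that comes down on the housing.
- sanding_block: Bystander: cork sanding block with a wooden grip, 110 x 60 mm, 40 mm high, beside the board. Origin: centre of its underside.
- tape_roll: Bystander: roll of tape lying flat, 100 mm diameter, 25 mm high. Origin: centre of its underside.
- filler_tin: Bystander: round tin, 90 mm diameter, 95 mm high. Origin: centre of its underside.
- aerosol: Bystander: standing spray can, 58 mm diameter, 140 mm high. Origin: centre of its underside.
- socket: Bystander: steel socket standing on end, 28 mm diameter, 40 mm high. Origin: centre of its underside.
- hammer: Bystander: hammer lying on the bench to the robot's right.
- wrench: Bystander: wrench lying on the bench to the robot's left.
Things that resemble listed ones, but are neither listed nor needed, are in the scene too. Of the things like the housing, leave any that is brown; of the rest the larger one is meant.

How it is judged (in metres and radians):
On the way, in this order (a step that is already met when the one before it is completed fails the run):
1. the housing has been tipped over and lies still on the board, patch up, short of the stop, keeper still back (angle between housing's own x axis and vertical above 3.05 rad and height (world z) of housing below 0.06 m and linear speed of housing below 0.02 m/s and value of joint keeper below 0.5 rad), for 0.2 s.
2. its end is pushed flat against the stop, keeper still back (angle between housing's own x axis and vertical above 3.05 rad and height (world z) of housing below 0.06 m and x of housing_top in the frame of jig above 0.12 m and angle between the z axis of housing and the x axis of jig, either way round below 0.05 rad and y of housing_top in the frame of jig between -0.05 and 0.05 m and value of joint keeper below 0.5 rad), for 0.2 s.
3. the keeper is over, its foot on the housing (angle between housing's own x axis and vertical above 3.05 rad and height (world z) of housing below 0.06 m and x of housing_top in the frame of jig above 0.12 m and angle between the z axis of housing and the x axis of jig, either way round below 0.05 rad and y of housing_top in the frame of jig between -0.05 and 0.05 m and value of joint keeper between 1.53 and 1.63 rad), for 0.2 s.
At the end, for the whole second after the job is handed in: The housing lies at rest on the board, patch face up within 5 degrees, its leading end within 5 mm of the stop and square to it within 3 degrees, less than 50 mm off the board's centre line; the keeper is level (1.53 to 1.63 rad), its foot resting on the housing (all of step 3 and linear speed of housing below 0.02 m/s); the robot touches nothing.
It fails at once if the housing is lifted off the board (height (world z) of housing above 0.075 m or height (world z) of housing_top above 0.2 m).
It fails at once if a bystander is moved by more than 20 mm (distance of any of sanding_block, tape_roll, filler_tin, aerosol, socket, hammer, wrench from where it was at the start of the episode above 0.02 m).
It also fails if it takes over 69 s, if anything falls off the work surface, if the arm or the gripper's body presses on something with over 40 N, if the wrist force passes 120 N, or if a joint passes its speed limit or range.

## Working session

There is one attempt and no reset: what is moved stays moved. The work goes in short steps, Python scripts to look and compute and a tool call to move; the robot and the scene stay as the last step left them, time stands still between calls to the robot, and variables do not carry over. Pictures are saved under pics/ and viewed, at most 10 in all, crops included, and the job is handed in when it is done.

Besides the shell and the picture viewer there is one more tool, called after "Emit:" by a JSON object that holds its "method" and its "body". arm_command: Moves the arm, as the interface text tells. Its arguments: {"type":"object","properties":{"deltas":{"type":"array"}},"required":["deltas"]}

```bash
mkdir -p pics; cat > h.py <<'E'
import numpy as np, cv2
from station import sense, capture, finish_job, tip_reach
def cam(n):
    c=capture(n); f=192/np.tan(np.radians(c['fovy'])/2)
    c['f']=f; c['R']=cv2.Rodrigues(np.array(c['rvec'],float))[0]; c['t']=np.array(c['tvec'],float).ravel(); return c
def proj(c,P):
    p=np.atleast_2d(P)@c['R'].T+c['t']; s=p[:,:2]/p[:,2:]; r2=(s**2).sum(1,keepdims=True)
    return s*(1+c['k1']*r2)*c['f']+[c['cx'],c['cy']]
def ray(c,uv):
    d=(np.array(uv,float)-[c['cx'],c['cy']])/c['f']; s=d.copy()
    for _ in range(30): s=d/(1+c['k1']*(s@s))
    return -c['R'].T@c['t'], c['R'].T@np.array([s[0],s[1],1])
def atz(c,uv,z):
    o,d=ray(c,uv); return o+d*(z-o[2])/d[2]
E
python3 - <<'E'
from h import *
print(tip_reach if not callable(tip_reach) else tip_reach()); s=sense(); print(s)
for n in('scene','top'):
    c=cam(n); cv2.imwrite(f'pics/{n}0.png',cv2.resize(c['pixels'],(800,600),interpolation=cv2.INTER_CUBIC)); print(c['fovy'],c['k1'],-c['R'].T@c['t'])
E
```

```text
0.019
{'time_s': 0.0, 'joints': array([ 8.89545747e+01,  2.20910016e+01,  3.79500962e-01, -3.02263704e-02,
       -6.84110053e+01, -1.48176337e+01]), 'joint_velocities': array([-0.01583623, -0.03784353, -0.04045024, -0.08158239, -0.03044745,
        0.01033645]), 'effort': array([ 6.20210958e-04, -3.90665138e+01,  1.87404120e+01,  4.21972811e+00,
        1.10447893e-02, -1.79972790e-04]), 'tcp_pos': array([0.17064655, 0.60066441, 0.24045192]), 'ee_rot': array([[ 9.61864542e-01, -2.73525724e-01, -5.29468418e-04],
       [-2.73526227e-01, -9.61862189e-01, -2.12877533e-03],
       [ 7.29991625e-05,  2.19241701e-03, -9.99997594e-01]]), 'wrist_force': array([-0.55929493, -0.32629151, -0.10156361]), 'moment': array([ 0.01418181, -0.07762374, -0.03965867]), 'gripper_force': 0.0, 'gripper_width': 1.000101111977177}
43.02517804646439 -0.0395447434907286 [ 1.15659646 -0.74032792  1.19994944]
54.307858427596926 -0.07194239163013348 [0.40271746 0.01634078 1.21792348]
```

View pics/scene0.png

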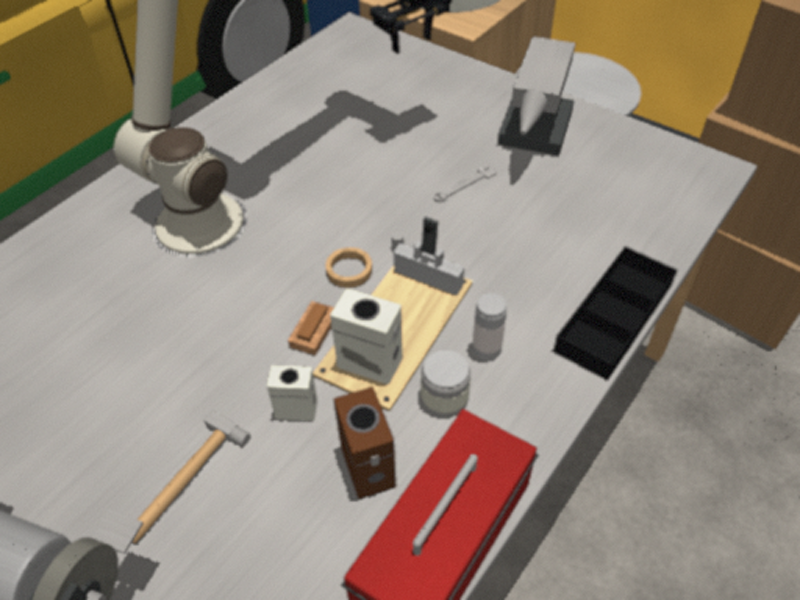

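View pics/top0.png

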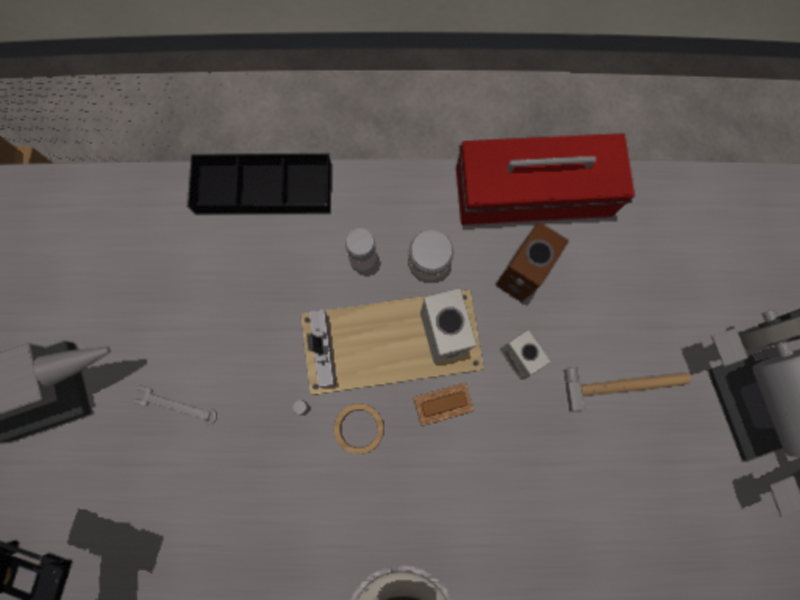

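Scene and top views: the jig's stop is at top px (318,350) and its board runs right to (470,330). The big white housing has its top centre at (450,321). The brown and small white decoys sit behind it, at (535,260) and (527,353). I'll zoom in to measure corners.

```bash
python3 - <<'E'
from h import *
a=cam('top')['pixels'][180:256,188:316]   # 76x128
b=cam('scene')['pixels'][135:262,195:305]
A=cv2.resize(a,None,fx=5,fy=5,interpolation=cv2.INTER_CUBIC)
cv2.imwrite('pics/a.png',cv2.resize(a,None,fx=6.25,fy=6.25,interpolation=cv2.INTER_CUBIC))
cv2.imwrite('pics/b.png',cv2.resize(b,None,fx=4.7,fy=4.7,interpolation=cv2.INTER_CUBIC))
E
```

```text
(no output)
```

View pics/a.png

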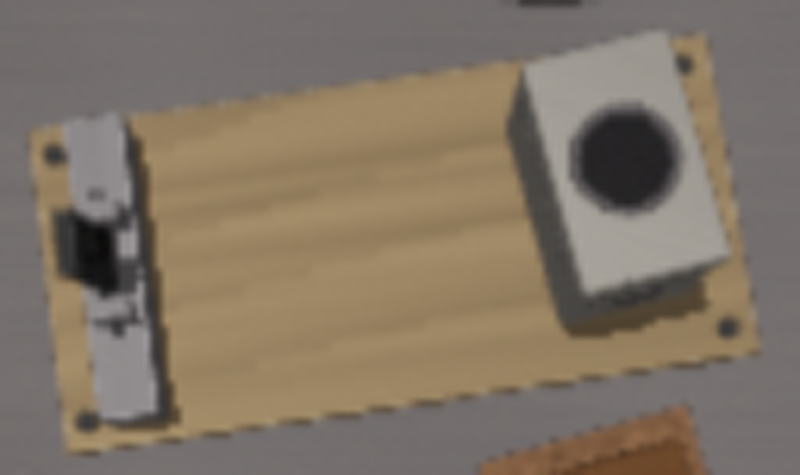

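View pics/b.png

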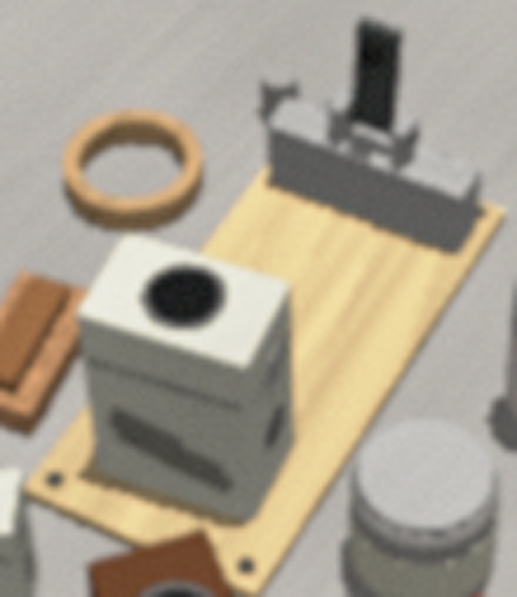

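The crops show the board corners at a(30,130),(708,35),(762,352),(68,455). The housing's top corners are at a(523,70),(665,30),(730,258),(585,297), and the patch is visible on its face away from the stop. The keeper leans back slightly, with its tip at a(62,243) and b(378,25).

```bash
cat > m.py <<'E'
from h import *
from scipy.optimize import least_squares
def fit(c,uv,model,w,d,z,x0):
    # rectangle fit, corners order local
    L=np.array([[1,1],[-1,1],[-1,-1],[1,-1]])*[w/2,d/2]
    def W(p): 
        R=np.array([[np.cos(p[2]),-np.sin(p[2])],[np.sin(p[2]),np.cos(p[2])]])
        return np.c_[L@R.T+p[:2],np.full(4,z)]
    r=least_squares(lambda p:(proj(c,W(p))-uv).ravel(),x0); return r.x, np.abs(r.fun).max()
E
python3 - <<'E'
from m import *
c=cam('top'); s=cam('scene')
up=lambda l:(np.array(l,float)+.5)/6.25+[188,180]-.5
B=up([(30,130),(708,35),(762,352),(68,455)])[[3,2,1,0]]
# jig x -> left(image) = +y world; jig y = -x world (down in image): corner(+,+)= left-bottom,(-,+)=right-bottom,(-,-)=right-top,(+,-)=left-top
j,e=fit(c,B,0,.36,.17,.012,[.5,.05,1.6]); print('jig',j,e)
H=up([(523,70),(665,30),(730,258),(585,297)])[[3,2,1,0]]
h,e=fit(c,H,0,.07,.11,.172,[.5,.0,1.6]); print('hou',h,e)
R=np.array([[np.cos(j[2]),-np.sin(j[2])],[np.sin(j[2]),np.cos(j[2])]])
print('house in jig',R.T@(h[:2]-j[:2]),h[2]-j[2])
# check jig with scene
p=lambda x,y,z:np.r_[j[:2]+R@[x,y],z]
print('scene pred (crop b px) stop top corners',[(proj(s,p(*q))[0]-[195,135])*4.7 for q in [(.125,.075,.072),(.125,-.075,.072),(-.18,.085,.012)]])
for a in(0,-.1,-.2,-.3,-.4,-.5):
    q=p(.14+.08*np.sin(a),0,.096+.08*np.cos(a)); print(a,(proj(s,q)[0]-[195,135])*4.7,(proj(c,q)[0]-[188,180])*6.25)
f=.64
for n,uv,z in [('brown',(540,252),.17),('brown tops',(567,238),.16),('br',(497,292),0.0),('br2',(527,302),0),('small',(530,352),.1),('smallcorner',(504,350),0.1),('sc2',(549,368),.1),('tin',(432,250),.095),('aer',(360,243),.14),('block',(444,404),.03),('tape',(358,429),.025),('sock',(301,407),.04),('redL',(460,145),.12),('redLb',(462,224),0)]:
    print(n,atz(c,np.array(uv)*f,z)[:2].round(3))
E
```

```text
jig [0.5557227  0.01469651 1.71061292] 0.1867692589695764
hou [ 0.57072428 -0.09054074  1.82398637] 0.6045981982870785
house in jig [-0.10630095 -0.00018917] 0.11337344541297223
scene pred (crop b px) stop top corners [array([263.35430518, 122.46234968]), array([459.40001959, 196.59727184]), array([ 19.57894428, 487.30758683])]
0 [371.28675898  33.54934579] [ 81.96624033 236.59031375]
-0.1 [365.63410712  41.53105305] [ 99.72887068 234.19017722]
-0.2 [359.99913043  50.37764373] [117.50258972 232.04442309]
-0.3 [354.44600331  59.99502426] [135.070546   230.17831774]
-0.4 [349.03869068  70.27796403] [152.2207082  228.61293138]
-0.5 [343.83993446  81.11152049] [168.74968808 227.3648256 ]
brown [ 0.701 -0.263]
brown tops [ 0.732 -0.319]
br [ 0.661 -0.211]
br2 [ 0.639 -0.275]
small [ 0.522 -0.252]
smallcorner [ 0.526 -0.202]
sc2 [ 0.491 -0.288]
tin [ 0.727 -0.067]
aer [0.728 0.074]
block [ 0.425 -0.09 ]
tape [0.377 0.082]
sock [0.42  0.195]
redL [ 0.941 -0.126]
redLb [ 0.813 -0.14 ]
```

The fits agree with the given sizes and leave about 36 mm between the tipped housing and the stop. Next I move behind the housing, staying high.

Emit:
{"method": "arm_command", "body": {"deltas": [[0,0,1.04,60.9,61.5,0,-1],[0,0,1.04,60.9,61.5,0,-1],[0,0,1.04,60.9,61.5,0,-1],[0,0,1.04,60.9,61.5,0,-1],[0,0,1.04,60.9,61.5,0,-1],[0,0,1.04,60.9,61.5,0,-1],[0,0,1.04,60.9,61.5,0,-1],[0,0,1.04,60.9,61.5,0,-1]]}}

```text
time_s: 0.97
tcp_pos: [0.3321, 0.3073, 0.2418]
ee_rot: [[0.285, -0.959, 0.0], [-0.959, -0.285, 0.001], [-0.0, -0.001, -1.0]]
wrist_force: [1.1, 0.6, 0.8]
gripper_width: 1.0
gripper_force: 0.0
```

```bash
cat > d.py <<'E'
from h import *
J=np.array([.5557,.0147]); YJ=1.7106
def jig(x,y): c,s=np.cos(YJ),np.sin(YJ); return J+[c*x-s*y,s*x+c*y]
def delta(xy,tipz,yaw):  # yaw: world angle of push direction (= -tool x)
    s=sense(); R=np.array(s['ee_rot']); p=np.array(s['tcp_pos'])
    T=np.array([[-np.cos(yaw),-np.sin(yaw),0],[-np.sin(yaw),np.cos(yaw),0],[0,0,-1]]).T
    T=np.c_[[-np.cos(yaw),-np.sin(yaw),0],[-np.sin(yaw),np.cos(yaw),0],[0,0,-1]]
    rv=cv2.Rodrigues(R.T@T)[0].ravel()
    print('t',s['time_s'],'p',p.round(4),'F',np.round(s['wrist_force'],1))
    print('rv',rv.round(3),'d cm',(100*R.T@(np.r_[xy,tipz+.019]-p)).round(2))
E
python3 -c "
from d import *
delta([.588,-.158],.222,1.824)"
```

```text
t 0.9667 p [0.3321 0.3073 0.2418] F [1.1 0.6 0.8]
rv [-0.001  0.001  0.035] d cm [ 51.89 -11.29   0.06]
```

Emit:
{"method": "arm_command", "body": {"deltas": [[0,0,0.035,51.9,-11.3,0,-1],[0,0,0.035,51.9,-11.3,0,-1],[0,0,0.035,51.9,-11.3,0,-1],[0,0,0.035,51.9,-11.3,0,-1],[0,0,0.035,51.9,-11.3,0,-1],[0,0,0.035,51.9,-11.3,0,-1],[0,0,0.035,51.9,-11.3,0,-1],[0,0,0.035,51.9,-11.3,0,-1]]}}

```text
time_s: 1.63
tcp_pos: [0.4945, 0.016, 0.2419]
ee_rot: [[0.256, -0.967, 0.001], [-0.967, -0.256, 0.0], [-0.0, -0.001, -1.0]]
wrist_force: [0.7, 1.1, 0.2]
gripper_width: 0.998
gripper_force: 0.0
```

```bash
python3 -c "
from d import *
delta([.588,-.158],.222,1.824)"
```

```text
t 1.6333 p [0.4945 0.016  0.2419] F [0.7 1.1 0.2]
rv [-0.001  0.     0.006] d cm [19.22 -4.58  0.09]
```

Emit:
{"method": "arm_command", "body": {"deltas": [[0,0,0.006,19.2,-4.6,0,-1],[0,0,0.006,19.2,-4.6,0,-1],[0,0,0.006,19.2,-4.6,0,-1],[0,0,0.006,19.2,-4.6,0,-1],[0,0,0.006,19.2,-4.6,0,-1],[0,0,0.006,19.2,-4.6,0,-1],[0,0,0.006,19.2,-4.6,0,-1],[0,0,0.006,19.2,-4.6,0,-1]]}}

```text
time_s: 2.3
tcp_pos: [0.5872, -0.1556, 0.2412]
ee_rot: [[0.25, -0.968, -0.001], [-0.968, -0.25, 0.0], [-0.001, 0.001, -1.0]]
wrist_force: [0.1, 0.5, 0.2]
gripper_width: 1.001
gripper_force: 0.0
```

```bash
python3 - <<'E'
from d import *
delta([.588,-.158],.150,1.824)
a=cam('scene')['pixels']; b=cam('top')['pixels']
a=cv2.resize(a[130:290,160:340],(400,356)); b=cv2.resize(b[150:270,230:380],(400,320)); b=cv2.copyMakeBorder(b,0,36,0,0,0)
cv2.imwrite('pics/c.png',np.hstack([a,b]))
E
```

```text
t 2.3 p [ 0.5872 -0.1556  0.2412] F [0.1 0.5 0.2]
rv [ 0.001  0.001 -0.001] d cm [ 0.26 -0.03  7.22]
```

View pics/c.png

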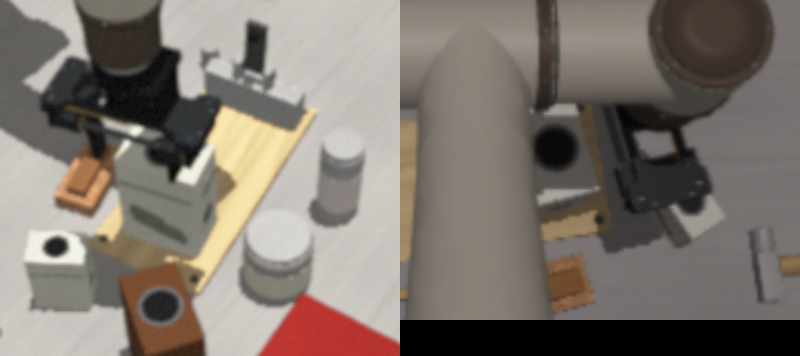

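The fingers stand just behind the housing at c(95-180,140), clear of the brown box. I'll lower them to 0.150 m at the tip, then push gently along -x of the tool.

Emit:
{"method": "arm_command", "body": {"deltas": [[0,0,0,0.3,0,2,-1],[0,0,0,0.3,0,4,-1],[0,0,0,0.3,0,6,-1],[0,0,0,0.3,0,7,-1],[0,0,0,0.3,0,7,-1]]}}

```text
time_s: 2.82
tcp_pos: [0.5866, -0.1574, 0.1694]
ee_rot: [[0.252, -0.968, -0.005], [-0.968, -0.252, 0.001], [-0.002, 0.005, -1.0]]
wrist_force: [0.2, 0.8, -0.1]
gripper_width: 0.998
gripper_force: 0.0
```

Emit:
{"method": "arm_command", "body": {"deltas": [[0,0,0,-0.5,0,0,-1],[0,0,0,-1.0,0,0,-1],[0,0,0,-1.5,0,0,-1],[0,0,0,-2.0,0,0,-1],[0,0,0,-2.5,0,0,-1],[0,0,0,-3.0,0,0,-1],[0,0,0,-3.5,0,0,-1],[0,0,0,-4.0,0,0,-1]]}}

```text
time_s: 3.48
tcp_pos: [0.5784, -0.1196, 0.172]
ee_rot: [[0.25, -0.968, 0.001], [-0.968, -0.25, -0.0], [0.0, -0.001, -1.0]]
wrist_force: [-0.4, -0.7, 1.3]
gripper_width: 0.996
gripper_force: 0.5
```

```bash
python3 - <<'E'
from d import *
a=cam('scene')['pixels']
cv2.imwrite('pics/d.png',cv2.resize(a[130:270,180:320],(560,560)))
E
```

```text
(no output)
```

View pics/d.png

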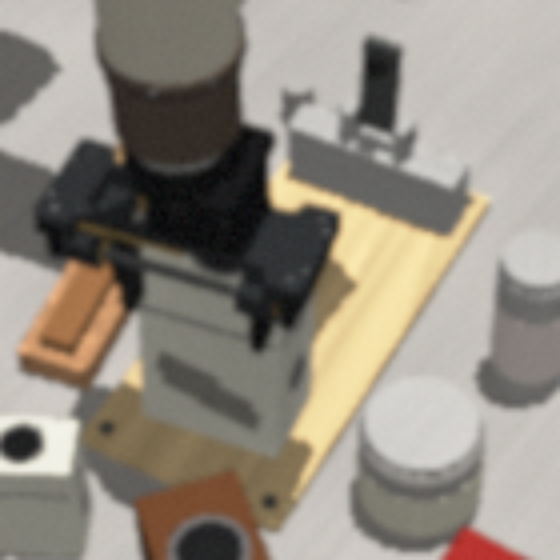

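The housing's base edge has shifted only 1–3 px, and the force on the finger (1.5 N along the push, 1.3 N up) suggests tipping. I'll continue in small steps.

Emit:
{"method": "arm_command", "body": {"deltas": [[0,0,0,-0.4,0,-0.1,-1],[0,0,0,-0.8,0,-0.2,-1],[0,0,0,-1.2,0,-0.3,-1],[0,0,0,-1.5,0,-0.4,-1]]}}

```text
time_s: 3.87
tcp_pos: [0.5744, -0.105, 0.1756]
ee_rot: [[0.25, -0.968, -0.0], [-0.968, -0.25, 0.0], [-0.0, 0.0, -1.0]]
wrist_force: [0.7, 0.4, 0.3]
gripper_width: 0.998
gripper_force: 0.2
```

```bash
python3 - <<'E'
from d import *
print(sense()['wrist_force'])
a=cam('scene')['pixels']
cv2.imwrite('pics/e.png',cv2.resize(a[130:270,180:320],(560,560)))
E
```

```text
[0.72886539 0.39177565 0.26849405]
```

View pics/e.png

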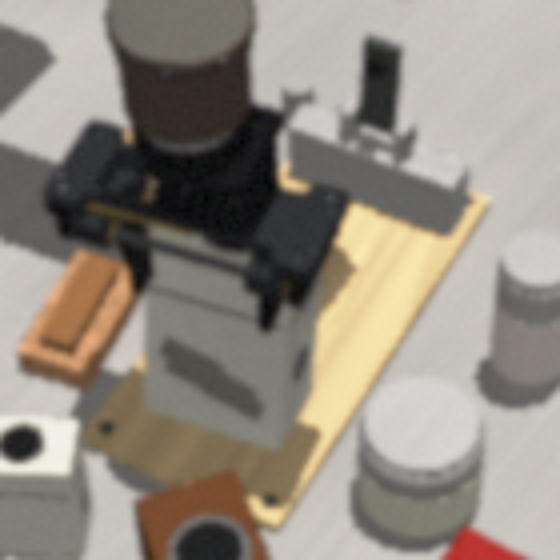

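The rear base edge has lifted (d(145,415) to e(150,400)) and the force is falling, so it is tipping. I'll push through the balance point.

Emit:
{"method": "arm_command", "body": {"deltas": [[0,0,0,-0.4,0,-0.1,-1],[0,0,0,-0.8,0,-0.2,-1],[0,0,0,-1.2,0,-0.2,-1],[0,0,0,-1.6,0,-0.2,-1],[0,0,0,-2.0,0,-0.2,-1],[0,0,0,-2.4,0,-0.2,-1],[0,0,0,-2.8,0,-0.2,-1],[0,0,0,-3.2,0,-0.2,-1]]}}

```text
time_s: 4.58
tcp_pos: [0.5663, -0.0739, 0.1774]
ee_rot: [[0.25, -0.968, -0.0], [-0.968, -0.25, 0.0], [-0.0, 0.0, -1.0]]
wrist_force: [-0.4, -1.2, 0.4]
gripper_width: 1.003
gripper_force: 0.0
```

Emit:
{"method": "arm_command", "body": {"deltas": [[0,0,0,0,0,-3,-1],[0,0,0,3,0,-3,-1],[0,0,0,6,0,-3,-1],[0,0,0,9,0,-3,-1],[0,0,0,9,0,-3,-1],[0,0,0,9,0,-3,-1],[0,0,0,9,0,-3,-1],[0,0,0,9,0,-3,-1]]}}

```text
time_s: 5.25
tcp_pos: [0.5888, -0.1607, 0.2075]
ee_rot: [[0.251, -0.968, -0.0], [-0.968, -0.251, 0.0], [-0.0, 0.0, -1.0]]
wrist_force: [0.3, 0.5, 0.4]
gripper_width: 0.999
gripper_force: 0.0
```

```bash
python3 - <<'E'
from d import *
s=sense();print(s['tcp_pos'],s['wrist_force'])
a=cam('scene')['pixels']
cv2.imwrite('pics/f.png',cv2.resize(a[130:270,180:320],(560,560),interpolation=cv2.INTER_CUBIC))
E
```

```text
[ 0.58879024 -0.16066035  0.20748386] [0.33310251 0.54996339 0.35073021]
```

View pics/f.png

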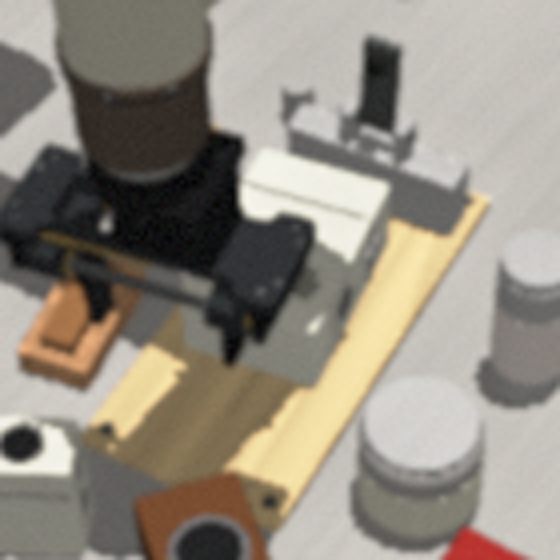

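The housing lies patch up, its leading upper corners at f(258,150) and (390,183), clearly short of the stop. The trailing lower right corner is at f(318,385).

```bash
python3 - <<'E'
from d import *
c=cam('scene'); R=np.array([[np.cos(YJ),-np.sin(YJ)],[np.sin(YJ),np.cos(YJ)]])
for uv,z in [((258,150),.082),((390,183),.082),((318,385),.012)]:
    print((R.T@(atz(c,(np.array(uv)+.5)/4+[180,130]-.5,z)[:2]-J)).round(4))
delta(jig(-.115,0.005),.14,YJ)
E
```

```text
[0.0827 0.0763]
[ 0.0995 -0.0328]
[-0.0543 -0.0508]
t 5.35 p [ 0.5889 -0.1605  0.2077] F [ 0.3  1.2 -0.2]
rv [-0.     0.     0.115] d cm [-6.43  0.62  4.87]
```

Emit:
{"method": "arm_command", "body": {"deltas": [[0,0,0.115,-3,0.3,0,0],[0,0,0.115,-6,0.6,0,0],[0,0,0.115,-6,0.6,4,0],[0,0,0.115,-6,0.6,8,0],[0,0,0.115,-6,0.6,11,0],[0,0,0.115,-6,0.6,14,0],[0,0,0.115,-6,0.6,14.4,0],[0,0,0.115,-6,0.6,14.4,0]]}}

```text
time_s: 6.02
tcp_pos: [0.5671, -0.1045, 0.0621]
ee_rot: [[0.139, -0.99, -0.004], [-0.99, -0.139, -0.001], [-0.0, 0.004, -1.0]]
wrist_force: [0.2, -0.2, -0.6]
gripper_width: 0.527
gripper_force: 0.0
```

```bash
python3 - <<'E'
from d import *
delta(jig(-.045,0.010),.045,YJ)
E
```

```text
t 6.0167 p [ 0.5671 -0.1045  0.0621] F [ 0.2 -0.2 -0.6]
rv [ 0.004  0.    -0.001] d cm [-7.46  0.47 -0.18]
```

Emit:
{"method": "arm_command", "body": {"deltas": [[0,0,0,-1,0.4,0,0],[0,0,0,-2,0.4,0,0],[0,0,0,-3,0.4,0,0],[0,0,0,-3.5,0.4,0,0],[0,0,0,-4,0.4,0,0],[0,0,0,-4.5,0.4,0,0],[0,0,0,-5,0.4,0,0],[0,0,0,-5.5,0.4,0,0]]}}

```text
time_s: 6.68
tcp_pos: [0.5567, -0.0509, 0.0639]
ee_rot: [[0.138, -0.99, 0.0], [-0.99, -0.138, -0.0], [0.0, -0.0, -1.0]]
wrist_force: [-0.2, -2.6, 1.9]
gripper_width: 0.501
gripper_force: 1.2
```

Emit:
{"method": "arm_command", "body": {"deltas": [[0,0,0,-0.3,0,0,0],[0,0,0,-0.6,0,0,0],[0,0,0,-0.9,0,0,0],[0,0,0,-1.2,0,0,0],[0,0,0,-1.4,0,0,0],[0,0,0,-1.6,0,0,0],[0,0,0,-1.7,0,0,0],[0,0,0,-1.7,0,0,0]]}}

```text
time_s: 7.35
tcp_pos: [0.5543, -0.0339, 0.0634]
ee_rot: [[0.137, -0.991, -0.0], [-0.991, -0.137, 0.0], [-0.0, -0.0, -1.0]]
wrist_force: [0.3, -1.3, 1.1]
gripper_width: 0.497
gripper_force: 0.5
```

```bash
python3 - <<'E'
from d import *
delta(jig(-.045,0.010),.045,YJ)
E
```

```text
t 7.35 p [ 0.5543 -0.0339  0.0634] F [ 0.3 -1.3  1.1]
rv [-0.     0.    -0.002] d cm [-0.29  0.19 -0.06]
```

Emit:
{"method": "arm_command", "body": {"deltas": [[0,0,0,-0.1,0,0,0],[0,0,0,-0.2,0,0,0],[0,0,0,-0.3,0,0,0],[0,0,0,-0.4,0,0,0],[0,0,0,-0.4,0,0,0]]}}

```text
time_s: 7.77
tcp_pos: [0.554, -0.0303, 0.0634]
ee_rot: [[0.138, -0.99, 0.0], [-0.99, -0.138, -0.0], [0.0, -0.0, -1.0]]
wrist_force: [0.2, -2.5, 0.3]
gripper_width: 0.503
gripper_force: 1.5
```

Emit:
{"method": "arm_command", "body": {"deltas": [[0,0,0,-0.1,0,0,0],[0,0,0,-0.2,0,0,0],[0,0,0,-0.2,0,0,0]]}}

```text
time_s: 8.02
tcp_pos: [0.5541, -0.0301, 0.0637]
ee_rot: [[0.138, -0.99, 0.001], [-0.99, -0.138, -0.002], [0.003, -0.0, -1.0]]
wrist_force: [3.5, -10.9, -1.0]
gripper_width: 0.5
gripper_force: 5.9
```

Emit:
{"method": "arm_command", "body": {"deltas": [[0,0,0,-0.1,0,0,0],[0,0,0,-0.1,0,0,0],[0,0,0,2,0,0,0],[0,0,0,4,0,0,0],[0,0,0,5,0,-4,0],[0,0,0,5,0,-8,0],[0,0,0,5,0,-12,0],[0,0,0,5,0,-14,1]]}}

```text
time_s: 8.68
tcp_pos: [0.5627, -0.0777, 0.2089]
ee_rot: [[0.138, -0.99, 0.009], [-0.99, -0.138, 0.001], [0.001, -0.009, -1.0]]
wrist_force: [1.3, -0.6, 0.8]
gripper_width: 0.472
gripper_force: 0.0
```

Emit:
{"method": "arm_command", "body": {"deltas": [[0,0,0,1,0,-2,1],[0,0,0,4,0,-4,1],[0,0,0,8,0,-4,1],[0,0,0,10,0,-4,1],[0,0,0,10,0,-4,1],[0,0,0,10,0,-4,1]]}}

```text
time_s: 9.18
tcp_pos: [0.574, -0.1772, 0.243]
ee_rot: [[0.135, -0.991, -0.0], [-0.991, -0.135, 0.001], [-0.001, 0.0, -1.0]]
wrist_force: [-0.5, 0.3, 0.1]
gripper_width: 0.065
gripper_force: 0.0
```

```bash
python3 - <<'E'
from d import *
print(sense()['tcp_pos'])
a=cam('scene')['pixels']; b=cam('top')['pixels']
a=cv2.resize(a[130:250,200:310],(440,480),interpolation=cv2.INTER_CUBIC); b=cv2.resize(b[180:260,188:308],(360,240),interpolation=cv2.INTER_CUBIC); b=cv2.copyMakeBorder(b,0,240,0,0,0)
cv2.imwrite('pics/g.png',np.hstack([a,b]))
E
```

```text
[ 0.57402883 -0.17721514  0.24300698]
```

View pics/g.png

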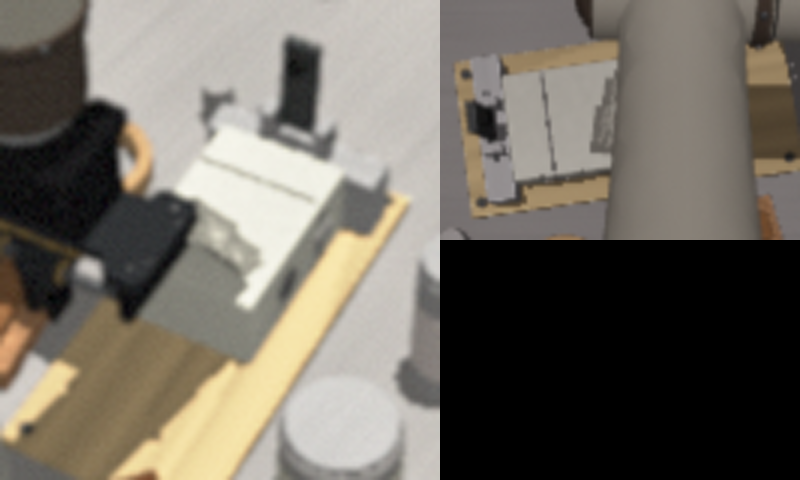

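The housing lies flush and square against the stop, patch up, with its leading edge at g(505–515,78–180) meeting the stop. The keeper still stands back. I'll check the numbers, then go over to the far side of the keeper.

```bash
python3 - <<'E'
from d import *
c=cam('top'); R=np.array([[np.cos(YJ),-np.sin(YJ)],[np.sin(YJ),np.cos(YJ)]])
for uv in [(505,78),(517,181)]:
    print((R.T@(atz(c,((uv[0]-440)/3+188,uv[1]/3+180),.082)[:2]-J)).round(4))
delta(jig(.21,0),.224,YJ)
E
```

```text
[ 0.1201 -0.0463]
[0.1212 0.0597]
t 9.3333 p [ 0.5741 -0.1758  0.2433] F [-0.4  0.2 -0. ]
rv [ 0.     0.001 -0.001] d cm [-40.12  -0.8    0.05]
```

Emit:
{"method": "arm_command", "body": {"deltas": [[0,0,0,-40,-0.8,0,1],[0,0,0,-40,-0.8,0,1],[0,0,0,-40,-0.8,0,1],[0,0,0,-40,-0.8,0,1],[0,0,0,-40,-0.8,0,1],[0,0,0,-40,-0.8,0,1],[0,0,0,-40,-0.8,0,1],[0,0,0,-40,-0.8,0,1]]}}

```text
time_s: 10.0
tcp_pos: [0.5336, 0.1573, 0.2439]
ee_rot: [[0.14, -0.99, 0.001], [-0.99, -0.14, 0.001], [-0.001, -0.001, -1.0]]
wrist_force: [0.5, 0.0, -0.3]
gripper_width: 0.006
gripper_force: 0.0
```

```bash
python3 - <<'E'
from d import *
delta(jig(.21,0),.224,YJ)
E
```

```text
t 10.0 p [0.5336 0.1573 0.2439] F [ 0.5  0.  -0.3]
rv [-0.001  0.001  0.   ] d cm [-6.57 -0.2   0.1 ]
```

Emit:
{"method": "arm_command", "body": {"deltas": [[0,0,0,-3.5,-0.2,0,1],[0,0,0,-6.6,-0.2,0,1],[0,0,0,-6.6,-0.2,1,1],[0,0,0,-6.6,-0.2,3,1],[0,0,0,-6.6,-0.2,5,1],[0,0,0,-6.6,-0.2,7,1],[0,0,0,-6.6,-0.2,7.4,1],[0,0,0,-6.6,-0.2,7.4,1]]}}

```text
time_s: 10.67
tcp_pos: [0.5266, 0.2197, 0.1681]
ee_rot: [[0.139, -0.99, -0.003], [-0.99, -0.139, -0.002], [0.002, 0.003, -1.0]]
wrist_force: [-0.8, -0.5, 0.5]
gripper_width: 0.003
gripper_force: 0.0
```

Emit:
{"method": "arm_command", "body": {"deltas": [[0,0,0,-1.5,0,0,1],[0,0,0,-3,0,-0.3,1],[0,0,0,-4,0,-0.6,1],[0,0,0,-4.8,0,-0.6,1],[0,0,0,-5.6,0,-0.6,1],[0,0,0,-6.4,0,-0.5,1],[0,0,0,-7.2,0,-0.4,1],[0,0,0,-7.9,0,-0.3,1]]}}

```text
time_s: 11.33
tcp_pos: [0.5168, 0.2989, 0.1723]
ee_rot: [[0.138, -0.99, -0.0], [-0.99, -0.138, -0.0], [0.0, 0.0, -1.0]]
wrist_force: [0.1, -0.3, 0.5]
gripper_width: 0.009
gripper_force: 0.0
```

```bash
python3 - <<'E'
from d import *
print(sense()['gripper_width'])
delta(jig(.0895,0),.101,YJ)
E
```

```text
0.009259117206971585
t 11.3333 p [0.5168 0.2989 0.1723] F [ 0.1 -0.3  0.5]
rv [ 0.    -0.    -0.002] d cm [19.73  0.07  5.23]
```

I had the push sign wrong, so that move went harmlessly away into free space. I'll go back with the correct sign.

Emit:
{"method": "arm_command", "body": {"deltas": [[0,0,0,4,0,-0.3,1],[0,0,0,7.7,0,-0.3,1],[0,0,0,10.5,0,-0.3,1],[0,0,0,12,0,-0.3,1],[0,0,0,13.2,0,-0.3,1],[0,0,0,14,0,-0.25,1],[0,0,0,14.8,0,-0.15,1],[0,0,0,15.6,0,0,1]]}}

```text
time_s: 12.0
tcp_pos: [0.5387, 0.1439, 0.1724]
ee_rot: [[0.138, -0.99, 0.0], [-0.99, -0.138, 0.001], [-0.001, -0.001, -1.0]]
wrist_force: [-0.5, 1.7, -0.0]
gripper_width: 0.002
gripper_force: 0.6
```

```bash
python3 - <<'E'
from d import *
delta(jig(.0895,0),.101,YJ)
E
```

```text
t 12.0 p [0.5387 0.1439 0.1724] F [-0.5  1.7 -0. ]
rv [-0.001  0.001 -0.001] d cm [4.09 0.11 5.23]
```

Emit:
{"method": "arm_command", "body": {"deltas": [[0,0,0,0.6,0,0.2,1],[0,0,0,1.1,0.1,0.5,1],[0,0,0,2.0,0.1,1.2,1],[0,0,0,2.7,0.1,1.85,1],[0,0,0,3.2,0.1,2.55,1],[0,0,0,3.65,0.1,3.4,1],[0,0,0,3.9,0.1,4.2,1],[0,0,0,3.9,0.1,4.2,1]]}}

```text
time_s: 12.67
tcp_pos: [0.5415, 0.1036, 0.1282]
ee_rot: [[0.136, -0.991, -0.004], [-0.991, -0.136, -0.002], [0.001, 0.004, -1.0]]
wrist_force: [0.0, 0.3, 0.5]
gripper_width: 0.003
gripper_force: 0.0
```

Emit:
{"method": "arm_command", "body": {"deltas": [[0,0,0,0.1,0,0.3,1],[0,0,0,0.1,0,0.6,1],[0,0,0,0.1,0,0.9,1],[0,0,0,0.1,0,1.0,1],[0,0,0,0.1,0,1.0,1]]}}

```text
time_s: 13.08
tcp_pos: [0.5429, 0.104, 0.1206]
ee_rot: [[0.138, -0.99, 0.0], [-0.99, -0.138, 0.0], [-0.0, -0.0, -1.0]]
wrist_force: [-0.7, -0.2, 0.3]
gripper_width: 0.006
gripper_force: 0.0
```

```bash
python3 - <<'E'
from d import *
delta(jig(.0895,0),.101,YJ)
E
```

```text
t 13.0833 p [0.5429 0.104  0.1206] F [-0.7 -0.2  0.3]
rv [-0.     0.    -0.002] d cm [ 0.07 -0.02  0.06]
```

Emit:
{"method": "arm_command", "body": {"deltas": [[0,0,0,0,0,0.1,1],[0,0,0,0,0,0.2,1],[0,0,0,0,0,0.2,1]]}}

```text
time_s: 13.33
tcp_pos: [0.543, 0.1041, 0.1204]
ee_rot: [[0.138, -0.99, 0.001], [-0.99, -0.138, -0.0], [0.0, -0.001, -1.0]]
wrist_force: [-4.3, -0.5, 9.6]
gripper_width: 0.005
gripper_force: 4.9
```

```bash
python3 - <<'E'
from d import *
delta(jig(.0895,0),.101,YJ)
E
```

```text
t 13.3333 p [0.543  0.1041 0.1204] F [-4.3 -0.5  9.6]
rv [-0.001 -0.    -0.001] d cm [ 0.07 -0.01  0.04]
```

The press met 9.6 N with the tip at z = 0.101, which is exactly the level keeper's back. I'll lift off and look.

Emit:
{"method": "arm_command", "body": {"deltas": [[0,0,0,0,0,-1,1],[0,0,0,0,0,-4,1],[0,0,0,0,0,-8,1],[0,0,0,0,0,-12,1],[0,0,0,-4,0,-13,1],[0,0,0,-8,0,-13,1],[0,0,0,-12,0,-13,1],[0,0,0,-16,0,-13,1]]}}

```text
time_s: 14.0
tcp_pos: [0.5205, 0.2638, 0.2497]
ee_rot: [[0.137, -0.991, 0.001], [-0.991, -0.137, 0.002], [-0.001, -0.002, -1.0]]
wrist_force: [1.2, -0.0, -0.7]
gripper_width: 0.007
gripper_force: 0.0
```

Emit:
{"method": "arm_command", "body": {"deltas": [[0,0,0,-4,0,0,1],[0,0,0,-8,0,0,1],[0,0,0,-12,0,0,1],[0,0,0,-15,0,0,1],[0,0,0,-15,0,0,1],[0,0,0,-15,0,0,1],[0,0,0,-15,0,0,1]]}}

```text
time_s: 14.58
tcp_pos: [0.5001, 0.4106, 0.2484]
ee_rot: [[0.138, -0.99, -0.0], [-0.99, -0.138, -0.001], [0.0, 0.001, -1.0]]
wrist_force: [0.1, -0.0, 0.5]
gripper_width: 0.006
gripper_force: 0.0
```

```bash
python3 - <<'E'
from d import *
print(sense()['tcp_pos'])
a=cam('scene'); b=cam('top')
R=np.array([[np.cos(YJ),-np.sin(YJ)],[np.sin(YJ),np.cos(YJ)]])
for c in(a,b):
    for q in [(.06,.015,.101),(.06,-.015,.101),(.12,.062,.082),(.12,-.048,.082)]:
        p=np.r_[jig(q[0],q[1]),q[2]]; uv=proj(c,p)[0]; print(uv.round(1))
        cv2.circle(c['pixels'],tuple((uv*16).round().astype(int)),8,(0,0,255),-1,cv2.LINE_AA,4)
A=cv2.resize(a['pixels'][130:250,200:310],(440,480),interpolation=cv2.INTER_CUBIC); B=cv2.resize(b['pixels'][180:260,188:308],(360,240),interpolation=cv2.INTER_CUBIC); B=np.vstack([B,cv2.resize(b['pixels'],(320,240))[:, :]] if 0 else [B,cv2.resize(b['pixels'],(360,240))])
cv2.imwrite('pics/k.png',np.hstack([A,B]))
E
```

```text
[0.50005531 0.41064285 0.24841259]
[257.6 174.2]
[266.2 177.5]
[253.7 161.2]
[284.4 172.8]
[231.4 222.2]
[230.1 212.4]
[214.1 241. ]
[209.6 205.5]
```

View pics/k.png

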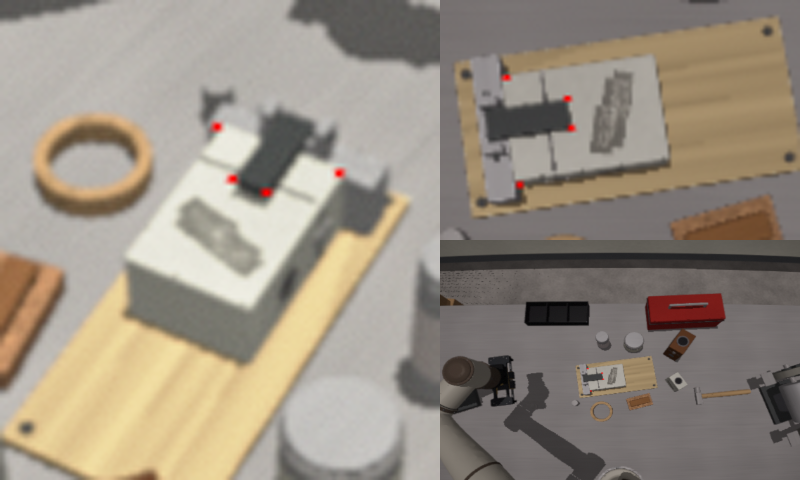

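The keeper lies level, with its end corners on the predicted points (k(232,179), (266,192)). The housing is patch up and flush with the stop, the bystanders are where they were, and the arm is clear. I'm handing in.

```bash
python3 -c "
from station import *
print(finish_job())"
```

```text
the job is handed in; nothing more can be done
None
```

The job is handed in: by the last pictures the housing lies patch up and square against the stop, the keeper is level with its foot on it, nothing else on the bench has visibly moved, and the arm is clear; `finish_job` returned no verdict.

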